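Sweep the loose screw caps into the cap tray

TASK

Three loose screw caps (blue, orange and green) are lying on the lab bench. With the fingertips, gently push or sweep all three along the bench and through the open side of the low three-sided metal tray, until each cap lies completely inside it. Do not pick up, pinch or press hard on the caps, and leave the two vials and all the other labware standing where they are.

Things in the scene. Friction and masses are not known exactly. Their poses are not given: they have to be found in the camera images.
- tray: Low metal cap tray with white floor, fixed to the bench. Outside 140 (own x) by 200 mm (own y); walls 30 mm high, 6 mm thick on its +x, +y, -y sides; the -x side is fully open, floor level with the bench (no sill). Origin: on the bench at the centre of that outline; own +x points from the open side into the tray, z up. The open side faces roughly to the robot's left (world +y).
- tray_mouth (a point): Middle of the tray's open side, on the bench (70 mm from the tray's origin along its -x).
- cap_blue: Loose blue plastic screw cap: a round disc 38 mm across and 18 mm high (13 to 24 g), lying flat on the bench; slides when pushed, stops when the push stops. Origin at the centre of its underside, z up.
- cap_orange: Loose orange plastic screw cap: a round disc 38 mm across and 18 mm high (13 to 24 g), lying flat on the bench; slides when pushed, stops when the push stops. Origin at the centre of its underside, z up.
- cap_green: Loose green plastic screw cap: a round disc 38 mm across and 18 mm high (13 to 24 g), lying flat on the bench; slides when pushed, stops when the push stops. Origin at the centre of its underside, z up.
- vial_red: Small amber glass vial with a red cap, 28 mm across and 58 mm tall, standing loose among or beside the caps. Origin at the centre of its underside. Must stay put.
- vial_white: Small amber glass vial with a white cap, 28 mm across and 58 mm tall, standing loose among or beside the caps. Origin at the centre of its underside. Must stay put.
- amber_bottle: Dark amber bottle with a black cap, 80 mm across and 150 mm tall, standing loose at the back left. Origin under its centre. Must stay put.
- white_jar: White jar with a blue lid, 68 mm across and 65 mm tall, standing loose at the back. Origin under its centre. Must stay put.
- tip_box: Purple pipette-tip box with a pale lid, 87 x 127 mm and 88 mm tall, loose to the right of the tray. Origin under its centre. Must stay put.
- beaker: Empty pale beaker, 72 mm across and 90 mm tall, standing loose on the robot's left. Origin under its centre. Must stay put.
Mind the look-alikes: they are no part of the job. Several things look just like the cap_orange: the one meant starts farthest from the robot's base. Several things look just like the cap_green: the one meant starts farthest to the robot's left.

How it is judged:
At the end, for the whole second after the job is handed in: All three caps rest on the tray's floor wholly behind the line of its open side (2 mm overhang allowed) and between its walls, still; the two vials, bottle, jar, tip box and beaker stand upright within 20 mm of where they began (x of cap_blue in the frame of tray between -0.053 and 0.066 m and y of cap_blue in the frame of tray between -0.096 and 0.096 m and height (world z) of each of cap_blue, cap_orange, cap_green below 0.021 m and linear speed of each of cap_blue, cap_orange, cap_green below 0.02 m/s and x of cap_orange in the frame of tray between -0.053 and 0.066 m and y of cap_orange in the frame of tray between -0.096 and 0.096 m and x of cap_green in the frame of tray between -0.053 and 0.066 m and y of cap_green in the frame of tray between -0.096 and 0.096 m and distance of each of vial_red, vial_white, amber_bottle, white_jar, tip_box, beaker from where it was at the start of the episode below 0.02 m and angle between each of vial_red, vial_white, amber_bottle, white_jar, tip_box, beaker's own z axis and vertical below 0.3 rad); the robot touches nothing.
It fails at once if a cap is lifted: its underside rises more than 28 mm off the bench (height (world z) of any of cap_blue, cap_orange, cap_green above 0.028 m).
It fails at once if a cap is pinched, jammed or pressed by the fingers with more than 18 N (contact force between the fingers and cap_blue above 18 N or contact force between the fingers and cap_orange above 18 N or contact force between the fingers and cap_green above 18 N).
It fails at once if a vial, the bottle, jar, tip box or beaker is moved more than 20 mm or tipped more than 0.3 rad (not (distance of each of vial_red, vial_white, amber_bottle, white_jar, tip_box, beaker from where it was at the start of the episode below 0.02 m and angle between each of vial_red, vial_white, amber_bottle, white_jar, tip_box, beaker's own z axis and vertical below 0.3 rad)).
It also fails if it takes over 69 s, if anything falls off the work surface, if the arm or the gripper's body presses on something with over 40 N, if the wrist force passes 120 N, or if a joint passes its speed limit or range.

ROBOT

A 7-joint arm with a two-finger parallel gripper is mounted at the origin on the work surface. World frame = base frame: x ahead of the robot, y to its left, z up, the work surface at z = 0. Lengths are in m, angles in rad, forces in N, time in s.
With the tool pointing down it reaches from about 0.425 to 0.925 m from the base axis. Payload 6.8 kg.
Tool frame: the origin (TCP) lies on the centre line of the jaws, within the pads' length; the fingertips stand 11 mm ahead of it and the grasp point (between the pads) lies 8 mm behind it; z points along the fingers, y is the line along which they close (so a half turn about z gives the same grasp; the last joint's range is limited). The gripper opens to 85 mm and grips with 20 to 120 N. Pads are 22 mm wide; open, the fingers measure 114 mm over their backs; the gripper's body (76 mm by 85 mm) begins 54 mm behind the grasp point. The pads swing forward as they close: fully open they stand 13 mm farther back than shut.
Start: joints at [-1.442, 0.477, 0.022, 1.555, -0.011, 1.109, -0.083], TCP at [0.158, 0.656, 0.242] pointing down, gripper open.
Joint ranges: [-2.96, 2.96], [-0.34, 2.1], [-1.41, 1.46], [0.24, 2.44], [-1.37, 4.51], [0.17, 1.92], [-2.96, 2.96]. Speed limits (rad/s): [2.39, 2.39, 3.14, 3.14, 3.14, 3.14, 3.14].

INTERFACE

Orientations are given as a 3x3 rotation matrix whose columns are the frame's x, y, z axes.
In Python, from workcell import r gives the robot as it stands. The module is installed in compiled form; this text tells all that it offers.
- The arm moves only by the tool step_arm, never from a script. Its argument "motion" is a list that holds one entry, the list of rows, each a list of 7 numbers: the turn, a rotation vector about the tool's x, y, z in degrees, then the shift along the tool's x, y, z in m, then the closure, from 0 (fully open) to 1 (shut). A call has 1 to 12 rows; each row shifts and turns the commanded pose from where the row before left it, along the tool's axes as they then stand; what a row does not reach is not made up. A row lasts 1/10 s, in which the tool goes at most 50 mm and 8.59 degrees, less where a joint would pass 70% of its speed; a pose out of reach is approached as far as the arm can. A call is refused whole if a number of a shift passes 0.05 or a number of a turn 8.59, either way. A call with a gripper value outside its range is refused whole. The fingers move at their own pace and stop on an object; the grip force is fixed at half the most. Time passes only in rows, so rows that do not move let the fingers close. It gives the time, the measured TCP pose, the force, the opening and the grip force at its end, in the units of the state.
- r.sense(): the state, without advancing time (a new reading comes with each control period).
- r.grab_frame(name): name is "scene" or "top" or "wrist"; returns (picture, depth): 480x640x3 uint8, red, green, blue; 480x640 float32, m along the optical axis (not along the pixel's ray), 0 where there is no reading.
- r.camera_model(name): a dict with "fx", "fy", "cx", "cy" (pixels), "R" (3x3) and "t" (3): a world point X has camera coordinates R X + t; the wrist camera has in their place "T_tool_cam" (4x4, takes a point from camera to tool coordinates, whose origin is the TCP and whose axes are the flange's). Camera axes: x right, y down, z forward; pixel columns grow to the right and rows downward; lengths in m; the calibration is good to about 2 mm. A picture is of the moment at which its call begins: read the wrist's pose just before it. camera_model takes no time and is no camera call.
- r.job_done(): hands the job in; it is judged then, once.
The state is a dict: "time": time; "joint_positions": joint angles; "joint_vel": joint speeds; "tau": joint torques, N m; "tool_pos": TCP position; "tcp_rot": TCP orientation; "contact_force": force on the tool from outside, world axes, zero at the start; "ft_torque": the same for the moment, N m; "gripper_width": finger opening in m; "finger_force": force on a finger pad.
Only numpy, scipy, OpenCV 4.12 (cv2) and the standard library are available. Lean on these libraries where they do the work, as an engineer would, in place of code of your own. Each camera call takes 0.05 s, during which the arm holds its last target. There are 200 camera calls.

## Working session

There is one attempt and no reset: what is moved stays moved. The work goes in short steps, Python scripts to look and compute and a tool call to move; the robot and the scene stay as the last step left them, time stands still between calls to the robot, and variables do not carry over. Pictures are saved under pics/ and viewed, at most 10 in all, crops included, and the job is handed in when it is done.

Besides the shell and the picture viewer there is one more tool, called after "Call:" as name(argument=value, ...), one argument or row to a line, values as JSON. step_arm: Moves the arm, as the interface text tells. Its arguments: {"type":"object","properties":{"motion":{"type":"array","items":{"type":"array","items":{"type":"array","items":{"type":"number"}}}}},"required":["motion"]}

```bash
mkdir -p pics; python3 - <<'E'
from workcell import r
import cv2,numpy as np
s=r.sense();print(s['time'],s['tool_pos'],np.round(s['tcp_rot'],3),s['gripper_width'])
for n in['top','scene']:
    p,d=r.grab_frame(n);cv2.imwrite(f'pics/{n}0.png',p[:,:,::-1]);np.save(f'{n}0.npy',d);np.save(f'{n}0p.npy',p)
    m=r.camera_model(n);print(n,m)
E
```

```text
0.0 [0.15822672 0.65560578 0.24133303] [[-0.972  0.235 -0.   ]
 [ 0.235  0.972 -0.002]
 [-0.    -0.002 -1.   ]] 0.0855955279013584
top {'fx': 490.279328050014, 'fy': 490.279328050014, 'cx': 324.9511354993942, 'cy': 237.3136578396752, 'R': array([[ 0.00561258, -0.99995452, -0.00771129],
       [-0.98715083, -0.00430891, -0.15973316],
       [ 0.15969267,  0.00850872, -0.98713011]]), 't': array([0.01462047, 0.56217176, 1.13527266])}
scene {'fx': 561.4110266724829, 'fy': 561.4110266724829, 'cx': 313.45729886790883, 'cy': 240.31701643904753, 'R': array([[-0.08102698,  0.99659048, -0.01555748],
       [ 0.57002212,  0.03352966, -0.82094491],
       [-0.81762425, -0.07538679, -0.57079543]]), 't': array([ 0.03483132, -0.31308646,  1.72512636])}
```

View pics/top0.png

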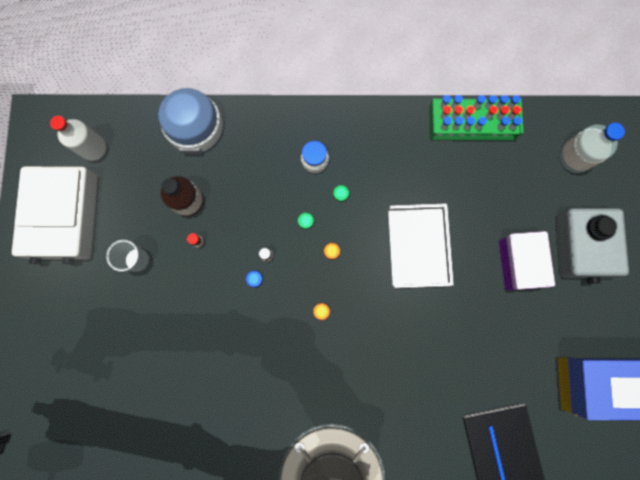

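View pics/scene0.png

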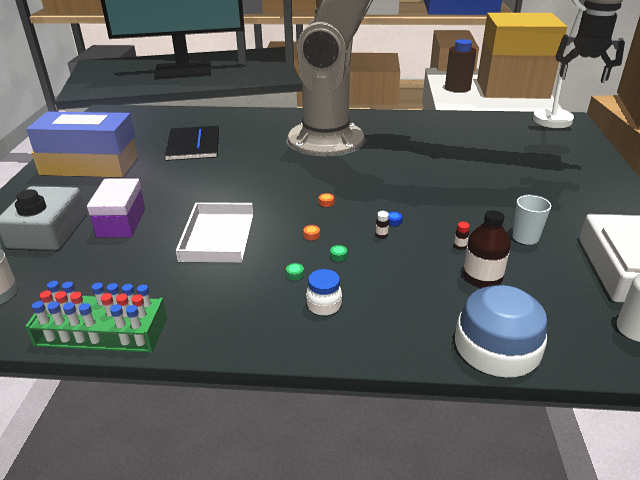

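The top view shows blue at (254,279), the two oranges at (332,251) and (321,312), and the two greens at (306,220) and (341,193). The tray is at (420,246). The targets are orange (332,251), which is farther from the base, and green (306,220), which is farther left. White vial is at (265,254), and the jar at (314,157).

```bash
cat > h.py <<'E'
from workcell import r
import cv2,numpy as np
M=r.camera_model('top')
def px2w(u,v,z):
    d=M['R'].T@np.array([(u-M['cx'])/M['fx'],(v-M['cy'])/M['fy'],1]);c=-M['R'].T@M['t']
    return (c+d*(z-c[2])/d[2])[:2]
def w2px(X):
    q=M['R']@np.asarray(X,float)+M['t'];return M['fx']*q[0]/q[2]+M['cx'],M['fy']*q[1]/q[2]+M['cy']
HS={'blue':(100,120),'orange':(8,25),'green':(60,85),'red':(-1,6)}
def blobs(p,zt=0.014,roi=(150,180,470,330)):
    h=cv2.cvtColor(p,cv2.COLOR_RGB2HSV);out=[]
    for k,(a,b) in HS.items():
        m=((h[...,0]>=a)&(h[...,0]<=b)&(h[...,1]>130)&(h[...,2]>90)).astype(np.uint8)
        n,_,st,c=cv2.connectedComponentsWithStats(m)
        for i in range(1,n):
            if st[i,4]>40 and roi[0]<c[i][0]<roi[2] and roi[1]<c[i][1]<roi[3]:
                out.append((k,st[i,4],np.round(c[i],1),np.round(px2w(*c[i],.058 if k=='red' else zt),4)))
    return out
def show():
    p,d=r.grab_frame('top')
    for b in blobs(p):print(*b)
    return p,d
E
python3 - <<'E'
from h import *
p=np.load('top0p.npy')
for b in blobs(p):print(*b)
g=p.min(2)
m=(g>110).astype(np.uint8);m[:,:375]=0;m[:,470:]=0;m[:190]=0;m[310:]=0
c=max(cv2.findContours(m,0,2)[0],key=cv2.contourArea)
rc=cv2.minAreaRect(c);print(rc);q=cv2.boxPoints(rc)
for a in q:print(a,px2w(*a,.03),px2w(*a,0))
m=(g>130).astype(np.uint8);n,_,st,cc=cv2.connectedComponentsWithStats(m)
for i in range(1,n):
    if 150<cc[i][0]<300 and 230<cc[i][1]<275:print('white',st[i,4],cc[i],px2w(*cc[i],.058))
print(px2w(314,152,.065),px2w(179,188,.15),px2w(530,261,.088))
z=cv2.resize(p[140:330,180:470],None,fx=2.7,fy=2.7,interpolation=cv2.INTER_CUBIC);cv2.imwrite('pics/z0.png',z[:,:,::-1])
E
```

```text
blue 237 [253.9 278.5] [0.4646 0.1906]
orange 143 [331.6 250.8] [0.5335 0.0011]
orange 145 [321.2 311.2] [0.3864 0.0258]
green 215 [340.6 192.7] [ 0.6808 -0.0209]
green 216 [305.5 220.3] [0.6099 0.0664]
red 115 [192.5 238.5] [0.5557 0.3332]
((420.2034606933594, 245.45864868164062), (84.32482147216797, 62.24534225463867), 86.633544921875)
[386.65863 205.19656] [ 0.64535503 -0.13398281] [ 0.65226143 -0.13757511]
[448.79657 201.54141] [ 0.65516263 -0.28704955] [ 0.66231826 -0.29453148]
[453.7483  285.72073] [ 0.44840773 -0.29172501] [ 0.45030942 -0.29932575]
[391.61035 289.3759 ] [ 0.43891241 -0.14284563] [ 0.44057282 -0.14666313]
white 109 [264.25688073 253.18348624] [0.52127812 0.16103478]
[0.76930819 0.04511663] [0.65526759 0.34305702] [ 0.5021843  -0.45365883]
```

View pics/z0.png

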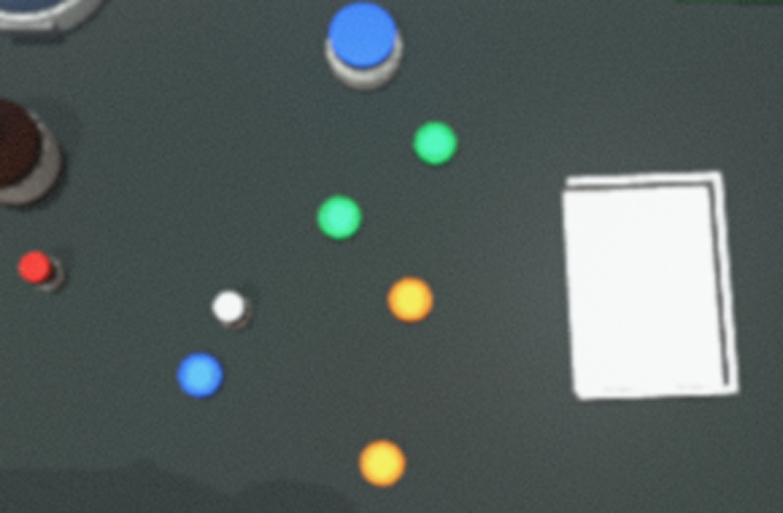

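Call:
step_arm(
  motion=[
    [[0, 0, 8.49, 0, 0, 0, 0.68], [0, 0, 8.49, 0, 0, 0, 0.68], [0, 0, 8.49, 0, 0, 0, 0.68], [0, 0, 8.49, 0, 0, 0, 0.68], [0, 0, 8.49, 0, 0, 0, 0.68], [0, 0, 8.49, 0, 0, 0, 0.68], [0, 0, 8.49, 0, 0, 0, 0.68], [0, 0, 8.49, 0, 0, 0, 0.68], [0, 0, 8.49, 0, 0, 0, 0.68], [0, 0, 0, -0.04, 0.025, 0, 0.68], [0, 0, 0, -0.04, 0.025, 0, 0.68], [0, 0, 0, -0.04, 0.025, 0, 0.68]],
  ],
)

```text
time: 1.3
tool_pos: [0.2338, 0.5345, 0.2417]
tcp_rot: [[-0.001, 1.0, 0.0], [1.0, 0.001, -0.001], [-0.001, 0.0, -1.0]]
contact_force: [0.9, -0.1, 0.6]
gripper_width: 0.0273
finger_force: 0.0
```

Call:
step_arm(
  motion=[
    [[0, 0, 0, -0.039, 0.0247, 0, 0.68], [0, 0, 0, -0.039, 0.0247, 0, 0.68], [0, 0, 0, -0.039, 0.0247, 0, 0.68], [0, 0, 0, -0.039, 0.0247, 0, 0.68], [0, 0, 0, -0.039, 0.0247, 0, 0.68], [0, 0, 0, -0.039, 0.0247, 0, 0.68], [0, 0, 0, -0.039, 0.0247, 0, 0.68], [0, 0, 0, -0.039, 0.0247, 0, 0.68], [0, 0, 0, -0.039, 0.0247, 0, 0.68], [0, 0, 0, -0.039, 0.0247, 0, 0.68], [0, 0, 0, -0.039, 0.0247, 0, 0.68], [0, 0, 0, -0.039, 0.0247, 0, 0.68]],
  ],
)

```text
time: 2.5
tool_pos: [0.5304, 0.0667, 0.2422]
tcp_rot: [[-0.001, 1.0, -0.0], [1.0, 0.001, 0.0], [0.0, -0.0, -1.0]]
contact_force: [0.1, 0.4, 0.8]
gripper_width: 0.0273
finger_force: 0.0
```

Call:
step_arm(
  motion=[
    [[0, 0, 0, 0, 0, 0.04, 0.68], [0, 0, 0, 0, 0, 0.04, 0.68], [0, 0, 0, 0, 0, 0.04, 0.68], [0, 0, 0, 0, 0, 0.04, 0.68], [0, 0, 0, 0, 0, 0.03, 0.68], [0, 0, 0, 0, 0, 0.02, 0.68], [0, 0, 0, 0, 0, 0.01, 0.68], [0, 0, 0, 0, 0, 0.003, 0.68], [0, 0, 0, -0.01, 0.001, 0, 0.68], [0, 0, 0, -0.01, 0.001, 0, 0.68], [0, 0, 0, -0.01, 0.001, 0, 0.68], [0, 0, 0, -0.01, 0.001, 0, 0.68]],
  ],
)

```text
time: 3.7
tool_pos: [0.5346, 0.0269, 0.0201]
tcp_rot: [[0.001, 1.0, 0.001], [1.0, -0.001, 0.0], [0.0, 0.001, -1.0]]
contact_force: [0.5, 0.1, -0.3]
gripper_width: 0.0274
finger_force: 0.1
```

```bash
python3 - <<'E'
from h import *
print(r.sense()['tool_pos'])
p,d=r.grab_frame('wrist');cv2.imwrite('pics/w1.png',p[:,:,::-1])
E
```

```text
[0.53455122 0.02693781 0.02010327]
```

View pics/w1.png

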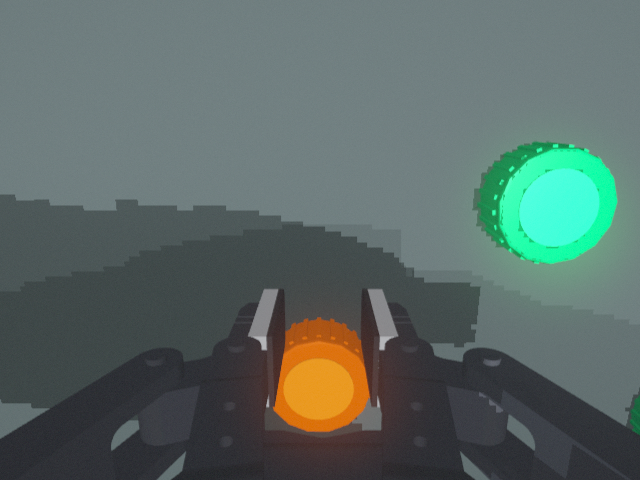

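The cap (319,388) sits centred between the two fingertips, with green off to the side at (553,205). I'll push it in.

Call:
step_arm(
  motion=[
    [[0, 0, 0, -0.015, 0.001, 0, 0.68], [0, 0, 0, -0.015, 0.001, 0, 0.68], [0, 0, 0, -0.015, 0.001, 0, 0.68], [0, 0, 0, -0.015, 0.001, 0, 0.68], [0, 0, 0, -0.015, 0.001, 0, 0.68], [0, 0, 0, -0.015, 0.001, 0, 0.68], [0, 0, 0, -0.015, 0.001, 0, 0.68], [0, 0, 0, -0.015, 0.001, 0, 0.68], [0, 0, 0, -0.015, 0.001, 0, 0.68], [0, 0, 0, -0.015, 0.001, 0, 0.68], [0, 0, 0, -0.015, 0.001, 0, 0.68], [0, 0, 0, -0.015, 0.001, 0, 0.68]],
  ],
)

```text
time: 4.95
tool_pos: [0.5461, -0.1529, 0.0193]
tcp_rot: [[-0.0, 1.0, 0.0], [1.0, 0.0, 0.0], [0.0, 0.0, -1.0]]
contact_force: [-0.3, 0.5, 1.6]
gripper_width: 0.0272
finger_force: 0.1
```

Call:
step_arm(
  motion=[
    [[0, 0, 0, -0.012, 0.001, 0, 0.68], [0, 0, 0, -0.012, 0.001, 0, 0.68], [0, 0, 0, -0.012, 0.001, 0, 0.68], [0, 0, 0, -0.01, 0.001, 0, 0.68], [0, 0, 0, -0.007, 0, 0, 0.68], [0, 0, 0, -0.003, 0, 0, 0.68], [0, 0, 0, 0.02, 0, 0, 0.68], [0, 0, 0, 0.03, 0, 0, 0.68], [0, 0, 0, 0, 0, -0.04, 0.68], [0, 0, 0, 0, 0, -0.04, 0.68], [0, 0, 0, 0.04, 0.01, 0, 0.68], [0, 0, 0, 0.04, 0.01, 0, 0.68]],
  ],
)

```text
time: 6.15
tool_pos: [0.571, -0.0776, 0.101]
tcp_rot: [[0.002, 1.0, 0.003], [1.0, -0.002, 0.0], [0.0, 0.003, -1.0]]
contact_force: [1.1, 1.6, -0.5]
gripper_width: 0.0273
finger_force: 0.0
```

```bash
python3 - <<'E'
from h import *
print(r.sense()['tool_pos']);show()
E
```

```text
[ 0.57098504 -0.07760568  0.10103332]
blue 182 [254.  278.5] [0.4645 0.1905]
orange 91 [426.2 244.7] [ 0.5499 -0.2317]
green 208 [340.6 192.7] [ 0.6808 -0.021 ]
green 216 [305.5 220.3] [0.6098 0.0664]
red 116 [192.5 238.6] [0.5556 0.3333]
```

Call:
step_arm(
  motion=[
    [[0, 0, 0, 0.035, 0.007, 0, 0.68], [0, 0, 0, 0.035, 0.007, 0, 0.68], [0, 0, 0, 0.035, 0.007, 0, 0.68], [0, 0, 0, 0.035, 0.007, 0, 0.68], [0, 0, 0, 0.035, 0.006, 0, 0.68], [0, 0, 0, 0.033, 0.006, 0, 0.68], [0, 0, 0, 0, 0, 0.03, 0.68], [0, 0, 0, 0, 0, 0.03, 0.68], [0, 0, 0, 0, 0, 0.015, 0.68], [0, 0, 0, 0, 0, 0.006, 0.68], [0, 0, 0, -0.012, 0, 0, 0.68], [0, 0, 0, -0.012, 0, 0, 0.68]],
  ],
)

```text
time: 7.4
tool_pos: [0.6108, 0.1051, 0.0194]
tcp_rot: [[-0.0, 1.0, 0.002], [1.0, 0.0, -0.0], [-0.0, 0.002, -1.0]]
contact_force: [0.5, 0.3, 0.0]
gripper_width: 0.0274
finger_force: 0.0
```

Call:
step_arm(
  motion=[
    [[0, 0, 0, -0.01, 0, 0, 0.68], [0, 0, 0, -0.012, 0, 0, 0.68], [0, 0, 0, -0.015, 0, 0, 0.68], [0, 0, 0, -0.015, -0.0005, 0, 0.68], [0, 0, 0, -0.015, -0.0005, 0, 0.68], [0, 0, 0, -0.015, -0.0005, 0, 0.68], [0, 0, 0, -0.015, -0.0005, 0, 0.68], [0, 0, 0, -0.015, -0.0005, 0, 0.68], [0, 0, 0, -0.015, -0.0005, 0, 0.68], [0, 0, 0, -0.015, -0.0005, 0, 0.68], [0, 0, 0, -0.015, -0.0005, 0, 0.68], [0, 0, 0, -0.015, -0.0005, 0, 0.68]],
  ],
)

```text
time: 8.6
tool_pos: [0.6054, -0.0669, 0.0183]
tcp_rot: [[-0.0, 1.0, -0.0], [1.0, 0.0, 0.0], [0.0, -0.0, -1.0]]
contact_force: [0.3, 0.9, 1.1]
gripper_width: 0.0273
finger_force: 0.1
```

Call:
step_arm(
  motion=[
    [[0, 0, 0, -0.015, -0.0005, 0, 0.68], [0, 0, 0, -0.015, -0.0005, 0, 0.68], [0, 0, 0, -0.015, 0, 0, 0.68], [0, 0, 0, -0.015, 0, 0, 0.68], [0, 0, 0, -0.015, 0, 0, 0.68], [0, 0, 0, -0.015, 0, 0, 0.68], [0, 0, 0, -0.012, 0, 0, 0.68], [0, 0, 0, -0.007, 0, 0, 0.68], [0, 0, 0, -0.003, 0, 0, 0.68], [0, 0, 0, 0.02, 0, 0, 0.68], [0, 0, 0, 0.03, 0, 0, 0.68], [0, 0, 0, 0, 0, -0.04, 0.68]],
  ],
)

```text
time: 9.8
tool_pos: [0.6015, -0.1201, 0.0537]
tcp_rot: [[-0.008, 1.0, -0.01], [1.0, 0.008, 0.005], [0.005, -0.01, -1.0]]
contact_force: [-0.4, 0.7, -0.7]
gripper_width: 0.027
finger_force: 0.0
```

```bash
python3 - <<'E'
from h import *
print(r.sense()['tool_pos']);show()
E
```

```text
[ 0.60151061 -0.12013342  0.05370613]
blue 168 [254.  278.6] [0.4643 0.1903]
orange 78 [425.9 245. ] [ 0.549 -0.231]
green 213 [340.6 192.7] [ 0.6808 -0.0209]
red 116 [192.5 238.6] [0.5556 0.3333]
```

Call:
step_arm(
  motion=[
    [[0, 0, 0, 0, 0, -0.05, 0.68], [0, 0, 0, 0, 0, -0.02, 0.68], [0, 0, 0, 0.043, -0.0157, 0, 0.68], [0, 0, 0, 0.043, -0.0157, 0, 0.68], [0, 0, 0, 0.043, -0.0157, 0, 0.68], [0, 0, 0, 0.043, -0.0157, 0, 0.68], [0, 0, 0, 0.043, -0.0157, 0, 0.68], [0, 0, 0, 0.043, -0.0157, 0, 0.68], [0, 0, 0, 0.043, -0.0157, 0, 0.68], [0, 0, 0, 0.043, -0.0157, 0, 0.68], [0, 0, 0, 0.043, -0.0157, 0, 0.68], [0, 0, 0, 0, 0, 0, 0.68]],
  ],
)

```text
time: 11.05
tool_pos: [0.46, 0.2673, 0.1282]
tcp_rot: [[-0.012, 1.0, -0.001], [1.0, 0.012, 0.004], [0.004, -0.001, -1.0]]
contact_force: [1.8, -0.5, 0.5]
gripper_width: 0.0276
finger_force: 0.0
```

```bash
python3 - <<'E'
from h import *
print(r.sense()['tool_pos'],r.sense()['tcp_rot'].round(3));show()
E
```

```text
[0.46004171 0.2672885  0.12822315] [[-0.012  1.    -0.001]
 [ 1.     0.012  0.004]
 [ 0.004 -0.001 -1.   ]]
blue 197 [253.9 278.5] [0.4645 0.1906]
orange 95 [426.1 244.7] [ 0.5497 -0.2316]
orange 173 [321.2 311.2] [0.3865 0.0258]
green 214 [340.6 192.8] [ 0.6806 -0.021 ]
green 143 [414.  222.8] [ 0.6046 -0.2031]
red 59 [194.4 237.3] [0.5587 0.3288]
```

Call:
step_arm(
  motion=[
    [[0, 0, 0, 0, 0.002, 0.04, 0.68], [0, 0, 0, 0, 0.002, 0.04, 0.68], [0, 0, 0, 0, 0, 0.02, 0.68], [0, 0, 0, 0, 0, 0.009, 0.68], [0, 0, 0, -0.015, 0, 0, 0.68], [0, 0, 0, -0.015, 0, 0, 0.68], [0, 0, 0, -0.01, 0, 0, 0.68], [0, 0, 0, -0.01, 0, 0, 0.68], [0, 0, 0, -0.01, 0, 0, 0.68], [0, 0, 0, -0.015, 0, 0, 0.68], [0, 0, 0, -0.015, 0, 0, 0.68], [0, 0, 0, -0.015, 0, 0, 0.68]],
  ],
)

```text
time: 12.3
tool_pos: [0.4671, 0.1529, 0.0193]
tcp_rot: [[-0.0, 1.0, -0.0], [1.0, 0.0, -0.0], [-0.0, -0.0, -1.0]]
contact_force: [-0.6, 0.6, -0.4]
gripper_width: 0.027
finger_force: 0.1
```

Call:
step_arm(
  motion=[
    [[0, 0, 0, -0.015, 0, 0, 0.68], [0, 0, 0, -0.015, 0, 0, 0.68], [0, 0, 0, -0.015, 0.001, 0, 0.68], [0, 0, 0, -0.015, 0.002, 0, 0.68], [0, 0, 0, -0.015, 0.002, 0, 0.68], [0, 0, 0, -0.015, 0.002, 0, 0.68], [0, 0, 0, -0.015, 0.002, 0, 0.68], [0, 0, 0, -0.015, 0.002, 0, 0.68], [0, 0, 0, -0.015, 0.002, 0, 0.68], [0, 0, 0, -0.015, 0.002, 0, 0.68], [0, 0, 0, -0.015, 0.002, 0, 0.68], [0, 0, 0, -0.015, 0.002, 0, 0.68]],
  ],
)

```text
time: 13.5
tool_pos: [0.4859, -0.0271, 0.0192]
tcp_rot: [[0.0, 1.0, -0.0], [1.0, -0.0, -0.0], [-0.0, -0.0, -1.0]]
contact_force: [0.3, -0.5, 0.5]
gripper_width: 0.0274
finger_force: 0.1
```

Call:
step_arm(
  motion=[
    [[0, 0, 0, -0.015, 0.002, 0, 0.68], [0, 0, 0, -0.015, 0.002, 0, 0.68], [0, 0, 0, -0.015, 0.002, 0, 0.68], [0, 0, 0, -0.015, 0.002, 0, 0.68], [0, 0, 0, -0.015, 0.002, 0, 0.68], [0, 0, 0, -0.015, 0.002, 0, 0.68], [0, 0, 0, -0.015, 0.001, 0, 0.68], [0, 0, 0, -0.015, 0, 0, 0.68], [0, 0, 0, -0.015, 0, 0, 0.68], [0, 0, 0, -0.007, 0, 0, 0.68], [0, 0, 0, -0.003, 0, 0, 0.68], [0, 0, 0, 0.015, 0, 0, 0.68]],
  ],
)

```text
time: 14.7
tool_pos: [0.4989, -0.1576, 0.0194]
tcp_rot: [[0.003, 1.0, 0.0], [1.0, -0.003, -0.001], [-0.001, 0.0, -1.0]]
contact_force: [0.0, 0.1, 0.2]
gripper_width: 0.027
finger_force: 0.0
```

Call:
step_arm(
  motion=[
    [[0, 0, 0, 0.04, 0, 0, 0.68], [0, 0, 0, 0, 0, -0.04, 0.68], [0, 0, 0, 0, 0, -0.04, 0.68], [0, 0, 0, 0, 0, -0.04, 0.68], [0, 0, 0, 0.045, 0, 0, 0.68], [0, 0, 0, 0.045, 0, 0, 0.68], [0, 0, 0, 0.045, 0, 0, 0.68], [0, 0, 0, 0.045, 0, 0, 0.68], [0, 0, 0, 0.045, 0, 0, 0.68], [0, 0, 0, 0.045, 0, 0, 0.68], [0, 0, 0, 0.045, 0, 0, 0.68], [0, 0, 0, 0, 0, 0, 0.68]],
  ],
)

```text
time: 15.9
tool_pos: [0.4969, 0.2091, 0.139]
tcp_rot: [[-0.013, 1.0, -0.0], [1.0, 0.013, 0.004], [0.004, -0.0, -1.0]]
contact_force: [-0.2, 0.4, 0.1]
gripper_width: 0.0274
finger_force: 0.0
```

```bash
python3 - <<'E'
from h import *
print(r.sense()['tool_pos']);p,d=show();cv2.imwrite('pics/f.png',p[:,:,::-1])
E
```

```text
[0.49687441 0.20912734 0.13902791]
blue 147 [412. 265.] [ 0.4993 -0.1958]
orange 93 [426.1 244.7] [ 0.5499 -0.2315]
orange 174 [321.2 311.2] [0.3864 0.0256]
green 213 [340.6 192.7] [ 0.6806 -0.0209]
green 142 [414.  222.8] [ 0.6047 -0.203 ]
```

View pics/f.png

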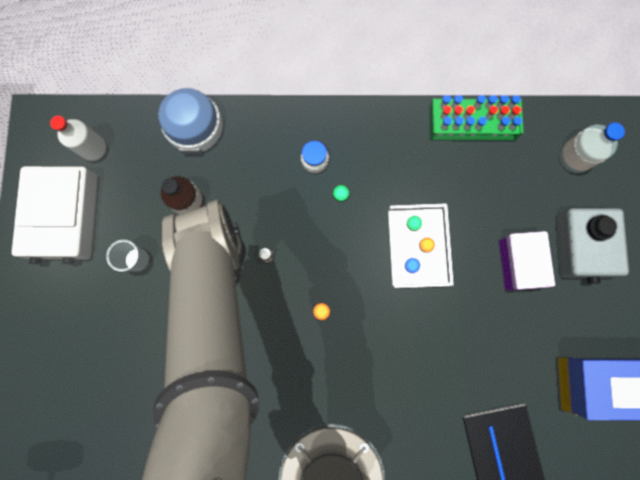

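The picture shows all three caps well inside the tray: blue (412,265), orange (427,245) and green (414,223). The white vial is unmoved at (265,254).

```bash
python3 -c "
from workcell import r
print(r.job_done())"
```

```text
the job is handed in; nothing more can be done
None
```

The blue, orange and green caps are all inside the tray, each at least about 50 mm past its open side, and I handed the job in after about 16 s of robot time. The white vial, bottle, jar, tip box and beaker look unmoved in the last top picture; the arm hid the red vial there, but it was in place before the last push. The hand-in returned no verdict.

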